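# Pump down the slide vacuum chamber until its indicator pin is out

## Robot

A 6-joint arm with a two-finger parallel gripper is mounted at the origin on the work surface. World frame = base frame: x ahead of the robot, y to its left, z up, the work surface at z = 0. Lengths are in mm, angles in rad, forces in N, time in s.
With the tool pointing down it reaches from about 425 to 925 mm from the base axis. Payload 12.5 kg.
Tool frame: the origin (TCP) lies on the centre line of the jaws, within the pads' length; the fingertips stand 8 mm ahead of it and the grasp point (between the pads) lies 11 mm behind it; z points along the fingers, y is the direction in which the jaws open and shut (so a half turn about z gives the same grasp; the last joint's range is limited). The gripper opens to 85 mm and grips with 20 to 120 N. Pads are 22 mm wide; open, the fingers measure 114 mm over their backs; the gripper's body (76 mm by 85 mm) begins 54 mm behind the grasp point. The pads swing forward as they close: fully open they stand 13 mm farther back than shut.
Start: joints at [1.184, 0.491, 1.559, -0, 1.092, -0.106], TCP at [173.185, 600.544, 218.627] pointing down, gripper open.
Joint ranges: [-3.1, 3.1], [-0.84, 2.19], [0.05, 2.79], [-1.13, 4.28], [0.06, 2.93], [-2.69, 2.69]. Speed limits (rad/s): [2.22, 2.22, 2.79, 3.14, 3.14, 3.14].

## Interface

Orientations are given as a unit quaternion [x, y, z, w].
In Python, from rig import ctrl, get_image, get_calibration gives the robot as it stands. The module is installed in compiled form; this text tells all that it offers.
- The arm moves only by the shell command python3 -m jog 'ROWS' [FORCE]. ROWS is JSON, a list of rows, each a list of 5 numbers: the shift along the tool's x, y, z in cm, then the turn about the tool's z in degrees, then the opening, from 0 (shut) to 1 (fully open). In form: [[tx, ty, tz, roll, jaw], ...]. A call has 1 to 10 rows; each row shifts and turns the commanded pose from where the row before left it, along the tool's axes as they then stand; what a row does not reach is not made up. A row lasts 1/12 s, in which the tool goes at most 41.7 mm and 7.16 degrees, less where a joint would pass 70% of its speed; a pose out of reach is approached as far as the arm can. A call with a gripper value outside its range is refused whole. The fingers move at their own pace and stop on an object; FORCE is the grip in N (left out, the last holds). Time passes only in rows, so rows that do not move let the fingers close. It gives the time, the measured TCP pose, the force and the opening at its end, in the units of the state.
- ctrl.read_state(): the state, without advancing time (a new reading comes with each control period).
- get_image(name): name is "side" or "top" or "wrist"; returns the picture (480x640x3 uint8, red, green, blue); there is no depth.
- get_calibration(name): a dict with "fx", "fy", "cx", "cy" (pixels), "R" (3x3) and "t" (3): a world point X has camera coordinates R X + t. Camera axes: x right, y down, z forward; pixel columns grow to the right and rows downward; lengths in mm; the calibration is good to about 2 mm. The wrist camera is an equidistant fisheye: a pixel r from the principal point sees the ray r / f radians off the axis. A picture is of the moment at which its call begins: read the wrist's pose just before it. get_calibration takes no time and is no camera call; for the wrist camera it gives the pose at the moment of the call.
- ctrl.job_done(): hands the job in, once; it reports no verdict.
The state is a dict: "time_s": time; "qpos": joint angles; "qvel": joint speeds; "tau": joint torques, N m; "position": TCP position; "ee_rot": TCP orientation; "force": force on the tool from outside, world axes, zero at the start; "ft_torque": the same for the moment, N m; "width": finger opening in mm.
Only numpy, scipy, OpenCV 4.12 (cv2) and the standard library are available. Lean on these libraries where they do the work, as an engineer would, in place of code of your own. Each camera call takes 0.05 s, during which the arm holds its last target.

## Task

Evacuate the slide chamber with its built-in hand pump: with the fingertips, press the blue plunger down in full strokes, letting it spring all the way up in between, until the gauge's indicator pin has come fully out and its green band shows, then take the hand away. Only press: do not pinch the plunger, do not touch the pin, do not shove or lift the chamber, and leave the two bottles, the tweezers and the slide case where they are.

Things in the scene. Friction and masses are not known exactly. Their poses are not given: they have to be found in the camera images.
- chamber: Vacuum chamber for slides, about 2 kg, loose on the bench. Base plate 130 (x) by 280 (y) by 14 mm; origin at the centre of its underside, z up. At y = -25 mm the white pump barrel (56 mm across, top 86 mm up) with the blue plunger; at y = +78 mm a clear dome (108 mm across, top 105 mm up); at y = -105 mm the gauge: a dark upright tube (44 mm across at its foot, 70 mm tall) holding the pin.
- plunger_top (a point): Centre of the flat top of the blue plunger cap (44 mm across, 12 mm thick, on a 20 mm stem). 124 mm above the bench when up, 108 mm when pressed home. It moves straight down; a spring pushes back with 6 N at the top and 9 N at the bottom, plus about 0.35 N for each 10 mm/s of speed and 1 to 2 N from the ratchet; let go, it springs fully up within 0.5 s.
- plunger: The blue plunger itself; origin on its axis at the underside of the cap, 12 mm below the top.
- plunger_down (a joint): Travel of the plunger in m: 0 fully up, 0.016 pressed home (hard stop). It drives the pin by a ratchet: pressing it catches the pin's next tooth, and its spring lifts the pin as it comes up again. A stroke that goes less than about 3/4 of the way down, or is not let fully up, may gain nothing.
- pin: Indicator pin: red head 22 mm across and 8 mm thick on an 18 mm white stem with a green band 7 mm wide low on it; it rises straight up out of the gauge tube, 80 mm from the plunger's axis; origin on the bench under the tube when the joint reads 0. Not to be touched.
- pin_out (a joint): How far the pin has come out, m: starts between 0 and about 0.019 and stays where it is left. Each full stroke lifts it by 9 mm (the first by 4 to 14 mm), as the plunger springs up; 2 to 4 full strokes bring it out. Fully out is about 0.040, the step before is about 0.032; the green band shows from 0.033 on and is all out at 0.040. Extra strokes do no harm.
- pin_tip (a point): Centre of the top of the pin's red head: 78 mm above the bench when joint pin_out is 0, about 118 mm when fully out.
- gauge_mouth (a point): Centre of the gauge tube's mouth, fixed on the chamber, 70 mm above the bench.
- amber_bottle: Loose brown glass bottle with a cork-coloured cap, 38 mm across, 78 mm tall, 60 g; origin under its centre. Bystander, about 0.2 m from the chamber's centre.
- clear_bottle: Loose clear jar with a white cap and a paper label, 38 mm across, 70 mm tall, 60 g; origin under its centre. Bystander, about 0.2 m from the chamber's centre.
- tweezers: Steel tweezers lying flat, 145 mm long along their x, 8 mm tall; origin under the middle. Bystander between the robot and the chamber.
- slide_case: Black slide case 85 by 110 by 25 mm with three slides on top; origin under its centre. Bystander behind the chamber.

How it is judged:
By the outcome, as a careful person would: the job done as asked, in the order asked, and still so for the second after the job is handed in, with the robot touching nothing.
It also fails if it takes over 45 s, if anything falls off the work surface, if the arm or the gripper's body presses on something with over 40 N, if the wrist force passes 120 N, or if a joint passes its speed limit or range.

## Working session

There is one attempt and no reset: what is moved stays moved. The work goes in short steps, Python scripts to look and compute and a shell command to move; the robot and the scene stay as the last step left them, time stands still between calls to the robot, and variables do not carry over. Pictures are saved under pics/ and viewed, and the job is handed in when it is done.

```bash
mkdir -p pics
python3 - <<'E'
from rig import ctrl,get_image,get_calibration
import cv2
s=ctrl.read_state();print(s['time_s'],s['position'],s['ee_rot'],s['force'],s['width'])
for n in['side','top']:
    cv2.imwrite(f'pics/{n}0.png',get_image(n)[:,:,::-1]);
    c=get_calibration(n);print(n,c)
E
```

```text
0.0 [173.0872632  600.29302808 218.00494514] [ 1.39946515e-01  9.90158896e-01 -5.61792291e-04 -1.34546139e-04] [-0.28844825  0.36429298  0.33026108] 85.5148105069922
side {'fx': 462.13693077447715, 'fy': 462.13693077447715, 'cx': 314.15319643589555, 'cy': 239.44342224598816, 'R': array([[ 0.74483033, -0.66725336, -0.00085676],
       [-0.36384563, -0.40507047, -0.8387695 ],
       [ 0.55932472,  0.62505269, -0.54448599]]), 't': array([-368.66630907,  303.88766968,  667.23465308])}
top {'fx': 601.7966034966389, 'fy': 601.7966034966389, 'cx': 317.09538208223023, 'cy': 242.0715921181499, 'R': array([[-0.01948345, -0.99980045, -0.00441047],
       [-0.99638413,  0.01978138, -0.0826278 ],
       [ 0.08269856,  0.00278465, -0.99657072]]), 't': array([  91.67753418,  581.91871648, 1212.67704471])}
```

View pics/side0.png

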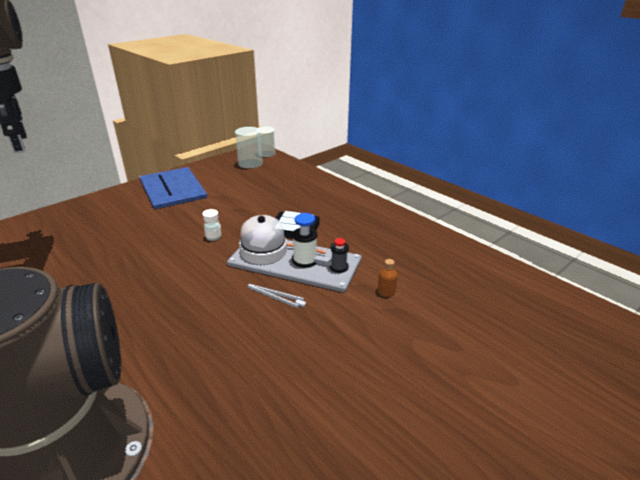

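View pics/top0.png

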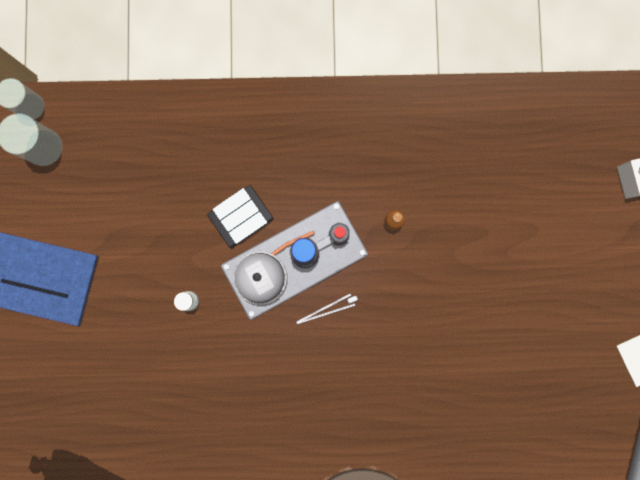

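Side view: blue cap near (305,219), red pin head near (340,242). Top view: cap near (304,249), pin near (340,232), bottles at (186,301) and (396,219). Next I measure precisely.

```bash
cat > h.py <<'E'
import numpy as np,cv2
from rig import ctrl,get_image,get_calibration
def ray(n,u,v):
    c=get_calibration(n);R=np.array(c['R']);t=np.array(c['t'])
    d=R.T@np.array([(u-c['cx'])/c['fx'],(v-c['cy'])/c['fy'],1]);return -R.T@t,d
def atz(n,u,v,z):
    o,d=ray(n,u,v);return o+d*(z-o[2])/d[2]
def tri(a,b):
    (o1,d1),(o2,d2)=ray('top',*a),ray('side',*b)
    s=np.linalg.lstsq(np.c_[d1,-d2],o2-o1,rcond=None)[0]
    p,q=o1+s[0]*d1,o2+s[1]*d2;return (p+q)/2,np.linalg.norm(p-q)
def proj(n,X):
    c=get_calibration(n);p=np.array(c['R'])@X+c['t'];return c['fx']*p[0]/p[2]+c['cx'],c['fy']*p[1]/p[2]+c['cy']
E
python3 - <<'E'
import cv2,numpy as np
from h import *
t=cv2.imread('pics/top0.png');s=cv2.imread('pics/side0.png')
cv2.imwrite('pics/ct.png',cv2.resize(t[190:330,210:410],None,fx=4,fy=4,interpolation=cv2.INTER_CUBIC))
cv2.imwrite('pics/cs.png',cv2.resize(s[200:300,220:370],None,fx=5,fy=5,interpolation=cv2.INTER_CUBIC))
for nm,im,b in(('top',t,(280,350,215,275)),('side',s,(285,360,205,260))):
    x0,x1,y0,y1=b;c=im[y0:y1,x0:x1].astype(int)
    for k,m in(('blue',(c[:,:,0]>c[:,:,2]+70)),('red',(c[:,:,2]>c[:,:,0]+90)&(c[:,:,1]<70))):
        n,l,st,ce=cv2.connectedComponentsWithStats(m.astype(np.uint8))
        for i in range(1,n):
            if st[i,4]>15: print(nm,k,st[i]+[x0,y0,0,0,0],ce[i]+[x0,y0])
E
```

```text
top blue [292 239  23  23 433] [303.03926097 250.01385681]
side blue [294 213  22  13 223] [304.47982063 218.94618834]
side red [334 237  12   9  74] [339.58108108 241.09459459]
```

```bash
sleep 0
```

```text
(no output)
```

View pics/ct.png

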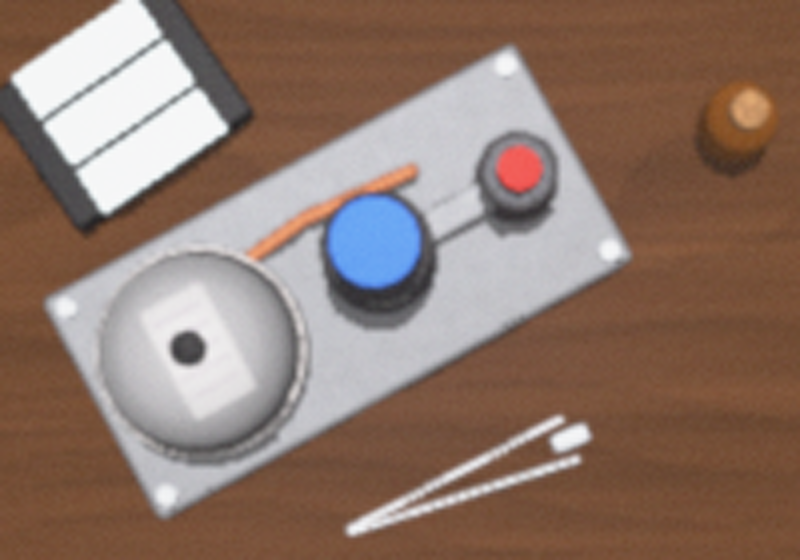

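View pics/cs.png

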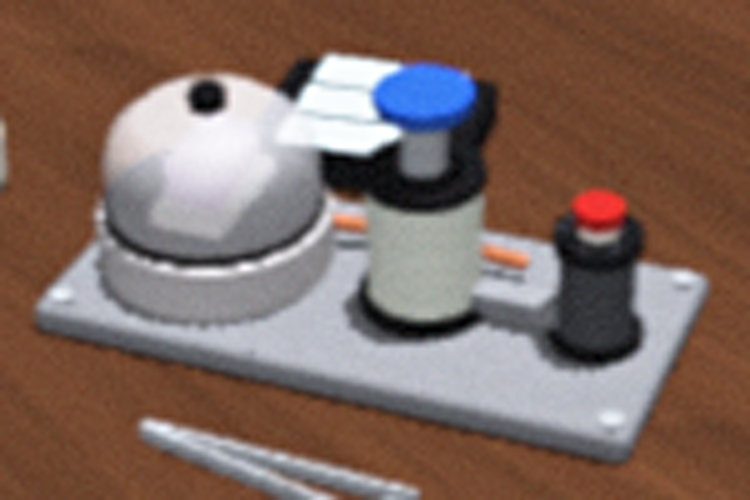

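The top crop shows the bright cap face at (374,240), which is (303.3,249.9) in the full image, and the pin head at (519,167), which is (339.6,231.7). In the side crop the cap face is at (425,91), giving (304.8,218.1), and the pin is slightly out.

Run:
```python
from h import *
np.set_printoptions(precision=1,suppress=True)
P,e=tri((303.3,249.9),(304.8,218.1));print('plunger',P,e,atz('top',303.3,249.9,124),atz('side',304.8,218.1,124))
Q,e=tri((339.6,231.7),(339.8,239.6));print('pin',Q,e,atz('top',339.6,231.7,85))
A=atz('top',303.3,249.9,124);B=atz('top',339.6,231.7,Q[2])
d=B-A;print('dist',np.hypot(*d[:2]),'dir deg',np.degrees(np.arctan2(d[1],d[0])))
# dome knob
print('knob',atz('top',210+187/4,190+347/4,105))
print('bottle',atz('top',210+750/4,190+107/4,78),atz('top',186,300,70))
from scipy.spatial.transform import Rotation as R
st=ctrl.read_state();M=R.from_quat(st['ee_rot']).as_matrix();print(M, st['position'])
```

```text
plunger [561.9 105.7 121.5] 1.8484439028574293 [561.  106.3 124. ] [559.9 101.9 124. ]
pin [598.5  35.2  85.2] 1.330603285091532 [598.1  35.6  85. ]
dist 79.73483879517559 dir deg -62.34678219348841
knob [512.7 196.7 105. ]
bottle [626.1 -79.4  78. ] [470.7 339.9  70. ]
[[-1.   0.3 -0. ]
 [ 0.3  1.  -0. ]
 [ 0.  -0.  -1. ]] [173.1 600.3 218.1]
```

```bash
python3 -m jog '[[-2.5,-1.8,0,0,0],[-2.5,-1.8,0,0,0],[-2.5,-1.8,0,0,0],[-2.5,-1.8,0,0,0],[-2.5,-1.8,0,0,0],[-2.5,-1.8,0,0,0],[-2.5,-1.8,0,0,0],[-2.5,-1.8,0,0,0],[-2.5,-1.8,0,0,0],[-2.5,-1.8,0,0,0]]' 30
python3 -m jog '[[-2.5,-1.8,0,0,0],[-2.5,-1.8,0,0,0],[-2.5,-1.8,0,0,0],[-2.5,-1.8,0,0,0],[-2.5,-1.8,0,0,0],[-2.5,-1.8,0,0,0],[-2.5,-1.8,0,0,0],[-2.5,-1.8,0,0,0],[-2.0,-1.8,0,0,0],[0,0,0,0,0]]'
cat >> h.py <<'E'
from scipy.spatial.transform import Rotation
def togo(x,y,z):
    s=ctrl.read_state();M=Rotation.from_quat(s['ee_rot']).as_matrix()
    print('t',s['time_s'],'pos',np.round(s['position'],1),'F',np.round(s['force'],2),'w',round(s['width'],1));print('tool shift cm',np.round(M.T@(np.array([x,y,z])-s['position'])/10,2))
E
python3 -c "
from h import *
togo(561,105.5,150)"
```

```text
time_s: 0.93
position: [364.1, 357.0, 218.5]
ee_rot: [0.14, 0.99, -0.0, -0.0]
force: [-0.2, 0.9, 0.2]
width: 0.3
time_s: 1.77
position: [532.1, 138.3, 218.2]
ee_rot: [0.141, 0.99, -0.0, 0.0]
force: [0.4, -0.3, 0.1]
width: 0.3
t 1.7667 pos [532.1 138.3 218.2] F [ 0.44 -0.27  0.09] w 0.3
tool shift cm [-3.69 -2.34  6.82]
```

```bash
python3 -m jog '[[0,0,0,0,0],[0,0,0,0,0],[0,0,0,0,0]]'
python3 -c "
from h import *
togo(561,105.5,150)"
```

```text
time_s: 2.02
position: [529.4, 142.4, 218.5]
ee_rot: [0.14, 0.99, 0.0, -0.0]
force: [-0.8, 0.2, -1.0]
width: 0.1
t 2.0167 pos [529.4 142.4 218.5] F [-0.81  0.2  -0.96] w 0.1
tool shift cm [-4.05 -2.67  6.85]
```

```bash
python3 -m jog '[[-2.0,-1.3,0,0,0],[-2.0,-1.3,1.5,0,0],[0,0,2.0,0,0],[0,0,2.0,0,0],[0,0,1.3,0,0],[0,0,0,0,0],[0,0,0,0,0],[0,0,0,0,0]]'
python3 - <<'E'
from h import *
togo(561,105.5,132)
for n in('side','top','wrist'):
    im=get_image(n)[:,:,::-1]
    if n=='side': im=cv2.resize(im[140:300,220:400],None,fx=4,fy=3.75)
    if n=='top': im=cv2.resize(im[190:330,210:410],None,fx=4,fy=4)
    cv2.imwrite(f'pics/{n}1.png',im)
togo(561,105.5,132)
E
```

```text
time_s: 2.68
position: [561.4, 106.3, 151.6]
ee_rot: [0.139, 0.99, 0.0, 0.001]
force: [-0.8, -0.2, 0.2]
width: 0.2
t 2.6833 pos [561.4 106.3 151.6] F [-0.76 -0.21  0.25] w 0.2
tool shift cm [ 0.02 -0.09  1.96]
t 2.8333 pos [561.5 105.9 151.7] F [-0.6   1.07  0.29] w 0.2
tool shift cm [ 0.04 -0.06  1.97]
```

View pics/side1.png

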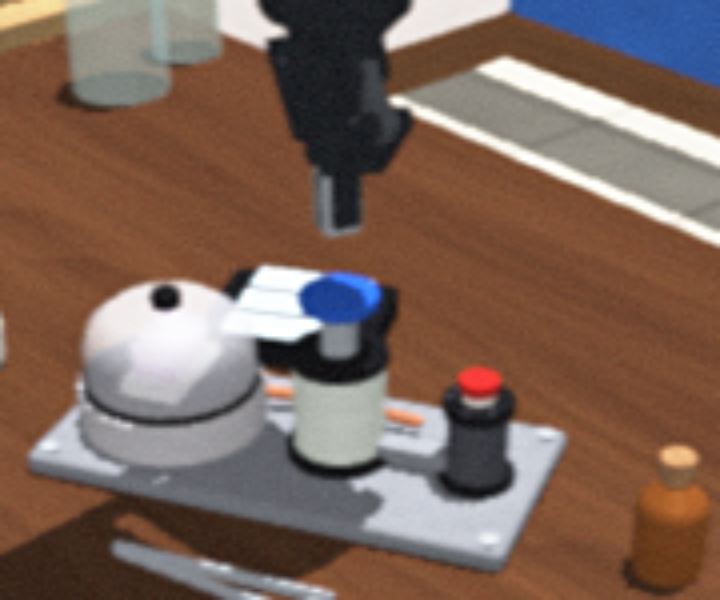

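View pics/wrist1.png

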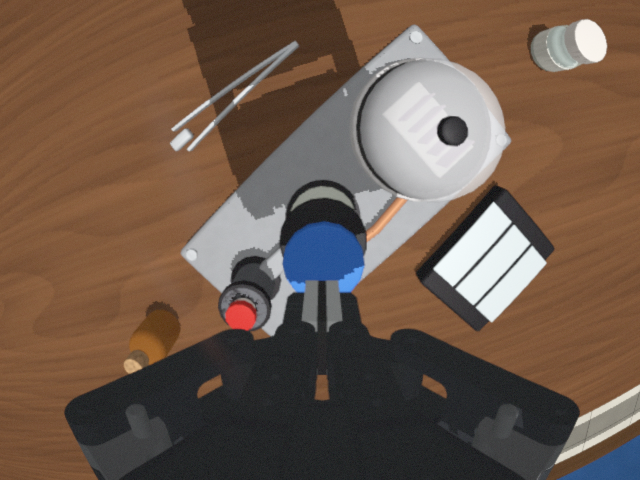

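The side view puts the fingertip at (340,228), straight above the cap at (341,298). The wrist view agrees, with both at column ~322. The pin is well clear. I lower until contact.

```bash
python3 -m jog '[[0,0,0.8,0,0],[0,0,0.6,0,0],[0,0,0.4,0,0],[0,0,0.2,0,0],[0,0,0,0,0],[0,0,0,0,0]]'
python3 -m jog '[[0,0,0.2,0,0],[0,0,0.2,0,0],[0,0,0,0,0],[0,0,0,0,0]]'
```

```text
time_s: 3.33
position: [561.3, 105.6, 130.4]
ee_rot: [0.14, 0.99, 0.0, -0.0]
force: [-0.2, 0.3, -0.6]
width: -0.1
time_s: 3.67
position: [561.2, 105.6, 126.5]
ee_rot: [0.14, 0.99, 0.0, -0.0]
force: [0.8, 0.5, 0.2]
width: 0.1
```

No force yet, so I look.

Run:
```python
from h import *
im=get_image('side')[:,:,::-1];cv2.imwrite('pics/side2.png',cv2.resize(im[180:280,240:370],None,fx=6,fy=6,interpolation=cv2.INTER_CUBIC))
togo(561,105.5,116)
```

```text
t 3.7167 pos [561.2 105.7 126.6] F [ 0.81 -0.28  0.46] w -0.3
tool shift cm [ 0.02 -0.02  1.06]
```

View pics/side2.png

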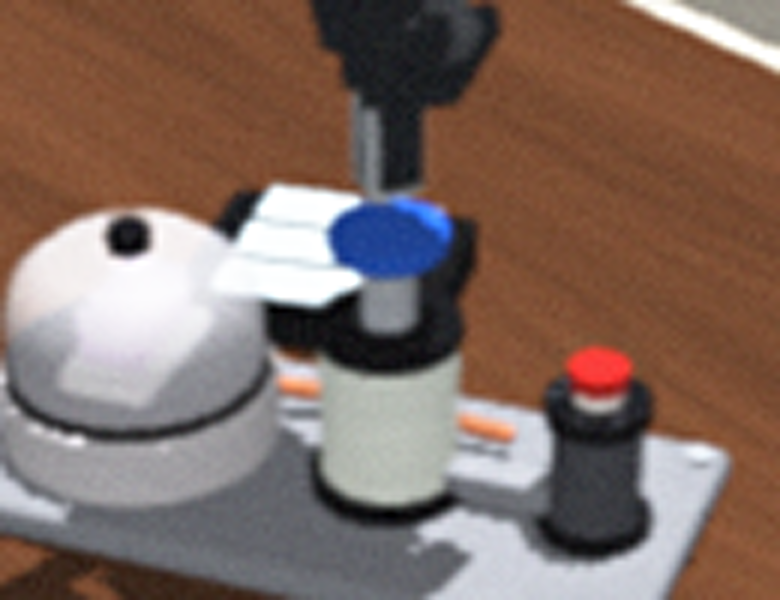

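Run:
```python
from h import *
for z in(118.5,124,131.5,140):
    u,v=proj('side',np.array([561.2,105.7,z]));print(z,u,v,'crop',(u-240)*6,(v-180)*6)
for n in('top','wrist'):
    im=get_image(n)[:,:,::-1]
    im=cv2.resize(im[200:300,250:370],None,fx=6,fy=6,interpolation=cv2.INTER_CUBIC) if n=='top' else cv2.resize(im[150:350,200:440],None,fx=3,fy=3,interpolation=cv2.INTER_CUBIC)
    cv2.imwrite(f'pics/{n}2.png',im)
```

```text
118.5 304.1371905564307 219.45036869890325 crop 384.82314333858426 236.70221219341948
124 304.1043508938061 217.2130883776648 crop 384.6261053628366 223.27853026598882
131.5 304.0592446299448 214.14011659793164 crop 384.35546777966897 204.84069958758982
140 304.00766553170337 210.62616754181795 crop 384.0459931902202 183.7570052509077
```

View pics/top2.png

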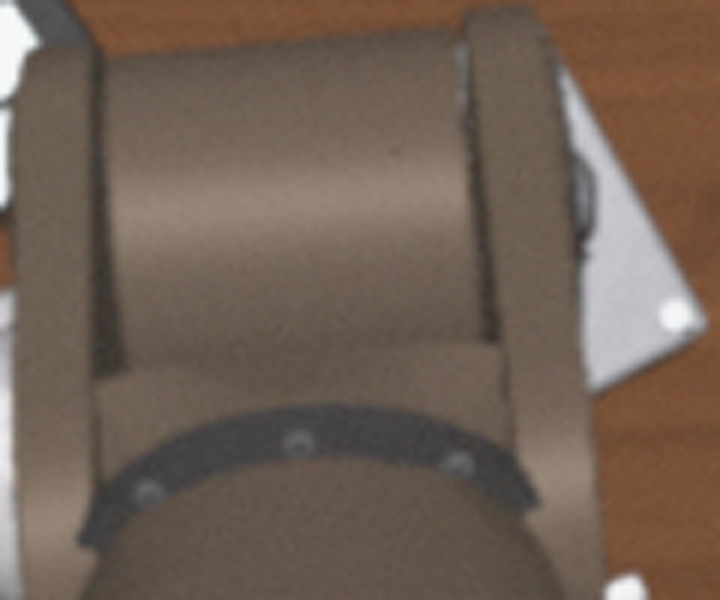

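View pics/wrist2.png

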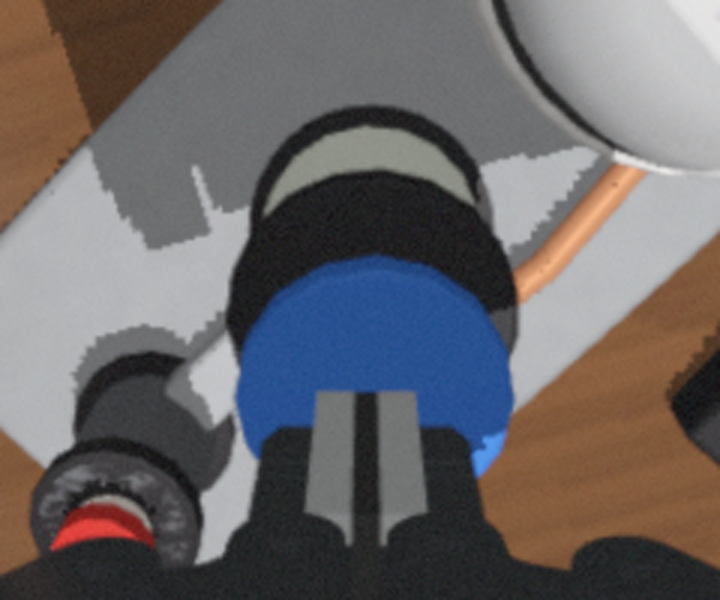

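Run:
```python
from h import *
np.set_printoptions(precision=4,suppress=True)
c=get_calibration('wrist');R=np.array(c['R']);t=np.array(c['t']);print({k:c[k] for k in('fx','cx','cy')});print('cam',-R.T@t,'axis',R[2])
def wray(u,v):
    x,y=(u-c['cx'])/c['fx'],(v-c['cy'])/c['fy'];r=np.hypot(x,y)
    return -R.T@t,R.T@np.array([x/r*np.sin(r),y/r*np.sin(r),np.cos(r)])
def w2(a,b):
    o1,d1=wray(*a);o2,d2=ray('side',*b);s=np.linalg.lstsq(np.c_[d1,-d2],o2-o1,rcond=None)[0];return o1+s[0]*d1,o2+s[1]*d2
print('tip gray face',*w2((200+365/3,150+392/3),(240+382/6,180+195/6)))
def wproj(X):
    p=R@X+t;th=np.arccos(p[2]/np.linalg.norm(p));n=np.hypot(*p[:2]);return c['cx']+c['fx']*th*p[0]/n,c['cy']+c['fy']*th*p[1]/n
for z in(118.5,130,140):
  u,v=wproj(np.array([561.2,105.7,z]));print(z,(u-200)*3,(v-150)*3)
# cap: project candidate cap circle top / left/right
for cx,cy in((561,105.5),(560,102),(550,95)):
  P=[wproj(np.array([cx+22*np.cos(a),cy+22*np.sin(a),124])) for a in np.linspace(0,6.28,60)];P=(np.array(P)-[200,150])*3
  print(cx,cy,'x',P[:,0].min(),P[:,0].max(),'v',P[:,1].min(),P[:,1].max())
```

```text
{'fx': 371.64829954431775, 'cx': 321.56715107336845, 'cy': 234.02634582269394}
cam [493.9802 126.0642 282.0834] axis [ 0.2673 -0.0752 -0.9607]
tip gray face [555.7149 108.5976 133.2018] [560.5893 106.1796 135.5067]
118.5 356.8604850701646 390.4976594621423
130 356.5108445373095 420.6970740740491
140 356.1723039858213 450.1929319783762
561 105.5 x 213.55494875898495 496.67333538290364 v 267.65167570085475 526.384872509671
560 102 x 190.42988127246338 473.39495049104954 v 267.7243965669321 526.3743102758306
550 95 x 127.27213662636046 413.0856476283928 v 217.7223617266671 484.71967535874563
```

The pictures put the fingertip some 10 mm above the cap (triangulated z≈134), laterally within 3 mm of centre. I continue down in small steps, watching the force.

```bash
python3 -m jog '[[0,0,0.2,0,0],[0,0,0.2,0,0],[0,0,0,0,0]]'
python3 -m jog '[[0,0,0.2,0,0],[0,0,0.2,0,0],[0,0,0,0,0]]'
```

```text
time_s: 4.07
position: [561.0, 105.6, 122.2]
ee_rot: [0.14, 0.99, -0.0, -0.0]
force: [0.3, 0.2, -0.4]
width: -0.2
time_s: 4.32
position: [561.1, 105.6, 118.1]
ee_rot: [0.14, 0.99, 0.0, -0.0]
force: [0.2, -0.4, -0.2]
width: 0.2
```

```bash
python3 -m jog '[[0,0,0.2,0,0],[0,0,0.1,0,0],[0,0,0,0,0]]'
```

```text
time_s: 4.57
position: [561.1, 105.6, 115.3]
ee_rot: [0.14, 0.99, 0.0, -0.0]
force: [0.7, -0.1, 0.2]
width: -0.1
```

Run:
```python
from h import *
im=get_image('side')[:,:,::-1];a=cv2.resize(im[180:280,240:370],None,fx=6,fy=6,interpolation=cv2.INTER_CUBIC)
cv2.imwrite('pics/side3.png',a)
im=get_image('wrist')[:,:,::-1];cv2.imwrite('pics/wrist3.png',cv2.resize(im[150:350,200:440],None,fx=3,fy=3,interpolation=cv2.INTER_CUBIC))
s=ctrl.read_state();print(s['force'],s['tau'])
```

```text
[0.81155604 0.16035788 0.15892201] [-1.97178444e-03 -5.88726318e+01 -2.00927263e+01 -5.54544886e-05
 -8.45007948e-03 -3.29583247e-05]
```

View pics/side3.png

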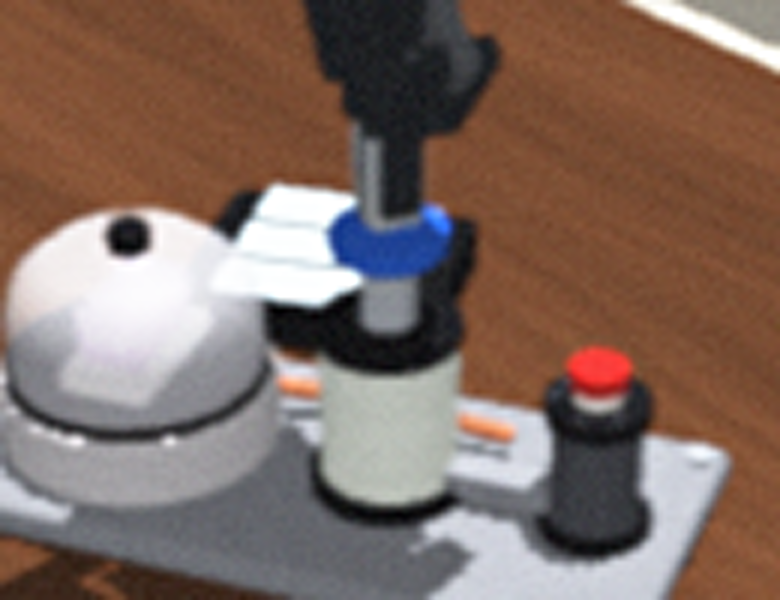

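View pics/wrist3.png

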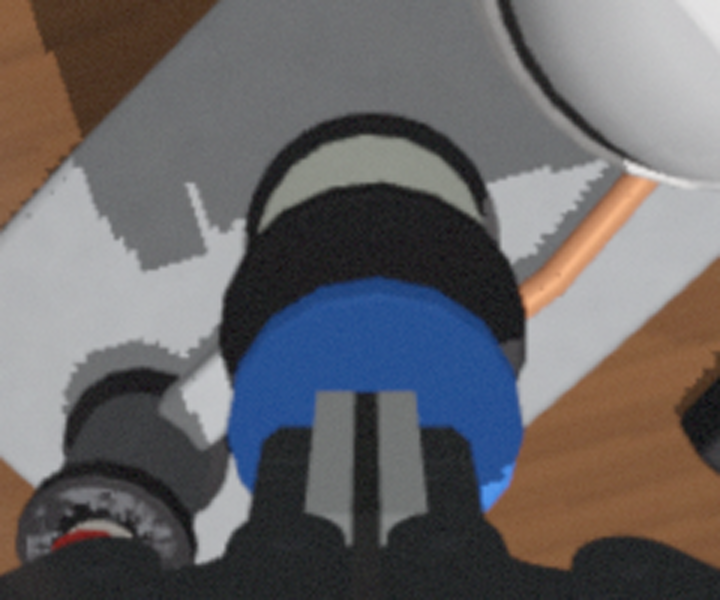

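The tip, bottom edge at side crop (390,224), is now just above the cap face centred at (390,232). I continue.

```bash
python3 -m jog '[[0,0,0.2,0,0],[0,0,0,0,0],[0,0,0,0,0]]'; python3 -m jog '[[0,0,0.2,0,0],[0,0,0,0,0],[0,0,0,0,0]]'; python3 -m jog '[[0,0,0.2,0,0],[0,0,0,0,0],[0,0,0,0,0]]'
```

```text
time_s: 4.92
position: [561.2, 105.6, 113.5]
ee_rot: [0.14, 0.99, 0.0, -0.0]
force: [0.6, 0.3, -0.1]
width: 0.2
time_s: 5.17
position: [561.2, 105.6, 111.5]
ee_rot: [0.14, 0.99, 0.0, -0.0]
force: [0.1, 0.4, -0.2]
width: -0.3
time_s: 5.42
position: [561.3, 105.7, 109.9]
ee_rot: [0.14, 0.99, 0.0, 0.0]
force: [-2.1, -0.5, 5.1]
width: -0.2
```

Contact at TCP z≈110.5 (5 N), lower than the nominal 132. I press now by force, expecting home at about z 94.5.

```bash
python3 -m jog '[[0,0,0.2,0,0],[0,0,0.2,0,0],[0,0,0.2,0,0],[0,0,0.2,0,0],[0,0,0.2,0,0],[0,0,0.2,0,0],[0,0,0,0,0],[0,0,0,0,0]]'; python3 -m jog '[[0,0,0.1,0,0],[0,0,0,0,0],[0,0,0,0,0]]'; python3 -m jog '[[0,0,0.1,0,0],[0,0,0,0,0],[0,0,0,0,0]]'
python3 - <<'E'
from h import *
im=get_image('side')[:,:,::-1];a=cv2.resize(im[180:280,240:370],None,fx=6,fy=6,interpolation=cv2.INTER_CUBIC)
cv2.imwrite('pics/side4.png',a)
E
```

```text
time_s: 6.08
position: [561.3, 105.6, 98.0]
ee_rot: [0.14, 0.99, 0.0, 0.0]
force: [-1.6, -0.4, 7.4]
width: -0.1
time_s: 6.33
position: [561.3, 105.6, 97.1]
ee_rot: [0.14, 0.99, 0.0, 0.0]
force: [-2.2, -0.1, 8.4]
width: 0.3
time_s: 6.58
position: [561.3, 105.6, 96.1]
ee_rot: [0.14, 0.99, 0.0, 0.0]
force: [-1.8, -0.7, 8.3]
width: -0.5
```

View pics/side4.png

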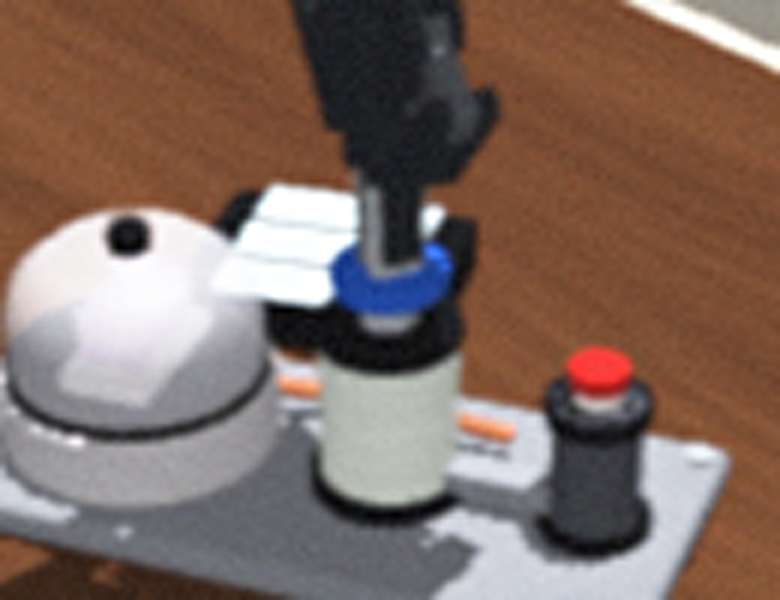

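The cap has sunk from crop row 232 to 272, nearly home, and the chamber has not moved. I feel for the stop, then release fully.

```bash
python3 -m jog '[[0,0,0.1,0,0],[0,0,0,0,0],[0,0,0,0,0]]'; python3 -m jog '[[0,0,0.05,0,0],[0,0,0,0,0],[0,0,0,0,0]]'; python3 -m jog '[[0,0,0.05,0,0],[0,0,0,0,0],[0,0,0,0,0]]'
```

```text
time_s: 6.88
position: [561.3, 105.6, 95.4]
ee_rot: [0.14, 0.99, 0.0, 0.0]
force: [-2.9, -0.5, 9.9]
width: 0.2
time_s: 7.13
position: [561.4, 105.7, 95.3]
ee_rot: [0.14, 0.99, 0.0, 0.001]
force: [-4.8, -0.5, 15.9]
width: 0.2
time_s: 7.38
position: [561.4, 105.7, 95.3]
ee_rot: [0.14, 0.99, 0.0, 0.001]
force: [-6.4, -1.0, 20.8]
width: 0.1
```

```bash
python3 -m jog '[[0,0,-0.2,0,0],[0,0,-0.4,0,0],[0,0,-0.4,0,0],[0,0,-0.4,0,0],[0,0,-0.4,0,0],[0,0,-0.4,0,0],[0,0,0,0,0],[0,0,0,0,0],[0,0,0,0,0],[0,0,0,0,0]]'
python3 - <<'E'
from h import *
im=get_image('side')[:,:,::-1];a=cv2.resize(im[180:280,240:370],None,fx=6,fy=6,interpolation=cv2.INTER_CUBIC)
cv2.imwrite('pics/side5.png',a)
E
```

```text
time_s: 8.22
position: [561.1, 105.7, 115.3]
ee_rot: [0.14, 0.99, 0.0, -0.0]
force: [0.4, -0.2, -0.1]
width: 0.3
```

View pics/side5.png

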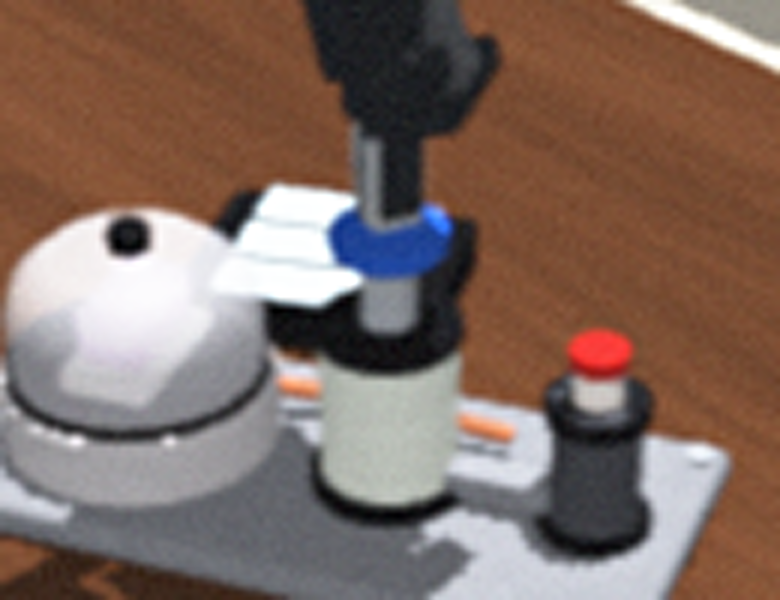

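Plunger sprang fully up and the pin rose: the head went from crop row 370 to 350. Second stroke.

```bash
python3 -m jog '[[0,0,0.3,0,0],[0,0,0.3,0,0],[0,0,0.3,0,0],[0,0,0.3,0,0],[0,0,0.3,0,0],[0,0,0.3,0,0],[0,0,0.2,0,0],[0,0,0.05,0,0],[0,0,0,0,0],[0,0,0,0,0]]';python3 -m jog '[[0,0,-0.25,0,0],[0,0,-0.3,0,0],[0,0,-0.3,0,0],[0,0,-0.4,0,0],[0,0,-0.4,0,0],[0,0,-0.4,0,0],[0,0,0,0,0],[0,0,0,0,0],[0,0,0,0,0],[0,0,0,0,0]]'
python3 - <<'E'
from h import *
im=get_image('side')[:,:,::-1];a=cv2.resize(im[180:280,240:370],None,fx=6,fy=6,interpolation=cv2.INTER_CUBIC)
cv2.imwrite('pics/side6.png',a)
E
```

```text
time_s: 9.1
position: [561.4, 105.7, 95.4]
ee_rot: [0.14, 0.99, 0.0, 0.0]
force: [-2.0, -1.8, 8.6]
width: -0.3
time_s: 9.93
position: [561.1, 105.6, 115.3]
ee_rot: [0.14, 0.99, -0.0, -0.0]
force: [0.4, -0.3, -0.1]
width: -0.4
```

View pics/side6.png

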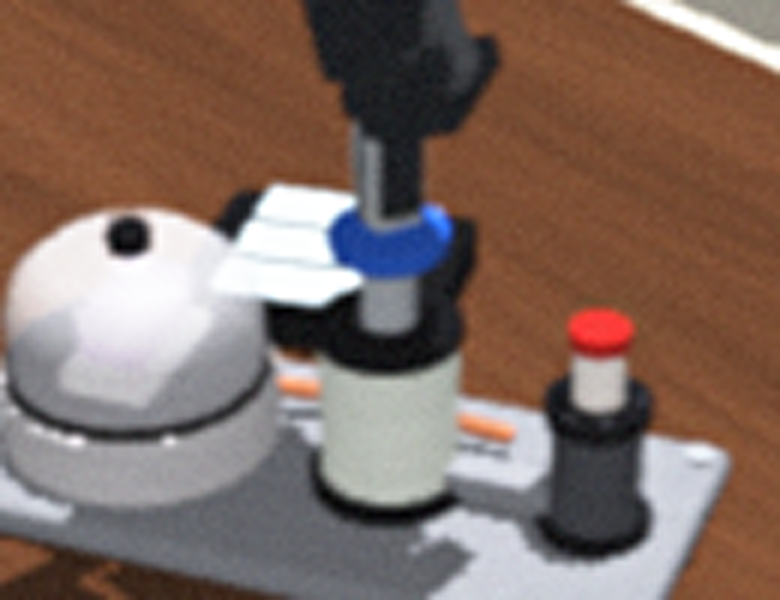

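Pin head now at crop row 330 (another step), green not yet visible. Third stroke.

```bash
python3 -m jog '[[0,0,0.3,0,0],[0,0,0.3,0,0],[0,0,0.3,0,0],[0,0,0.3,0,0],[0,0,0.3,0,0],[0,0,0.3,0,0],[0,0,0.2,0,0],[0,0,0.05,0,0],[0,0,0,0,0],[0,0,0,0,0]]';python3 -m jog '[[0,0,-0.25,0,0],[0,0,-0.3,0,0],[0,0,-0.3,0,0],[0,0,-0.4,0,0],[0,0,-0.4,0,0],[0,0,-0.4,0,0],[0,0,0,0,0],[0,0,0,0,0],[0,0,0,0,0],[0,0,0,0,0]]'
python3 - <<'E'
from h import *
im=get_image('side')[:,:,::-1];a=cv2.resize(im[180:280,240:370],None,fx=6,fy=6,interpolation=cv2.INTER_CUBIC)
cv2.imwrite('pics/side7.png',a)
E
```

```text
time_s: 10.82
position: [561.3, 105.7, 95.4]
ee_rot: [0.14, 0.99, 0.0, 0.0]
force: [-2.0, 0.2, 8.2]
width: -0.1
time_s: 11.65
position: [561.1, 105.6, 115.3]
ee_rot: [0.14, 0.99, -0.0, -0.0]
force: [-0.2, 0.5, 1.0]
width: -0.1
```

View pics/side7.png

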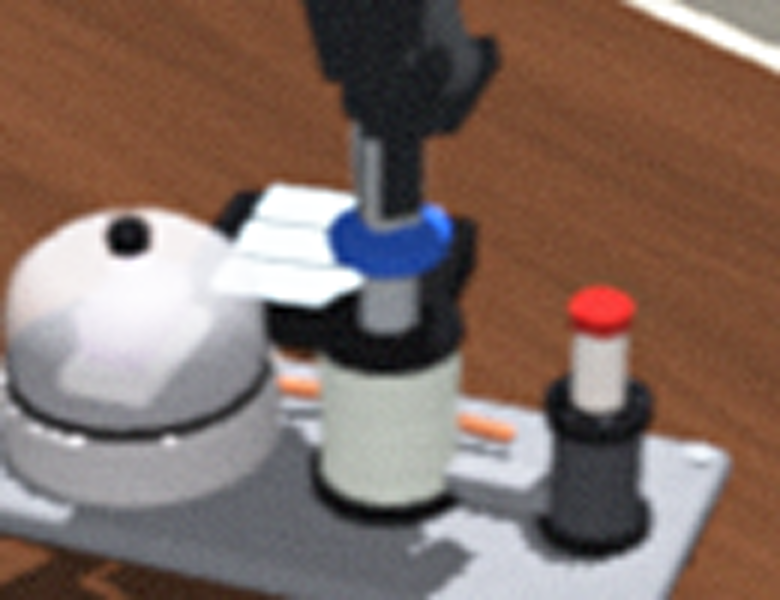

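Pin head at crop row 306, no green yet. Fourth stroke.

```bash
python3 -m jog '[[0,0,0.3,0,0],[0,0,0.3,0,0],[0,0,0.3,0,0],[0,0,0.3,0,0],[0,0,0.3,0,0],[0,0,0.3,0,0],[0,0,0.2,0,0],[0,0,0.05,0,0],[0,0,0,0,0],[0,0,0,0,0]]';python3 -m jog '[[0,0,-0.25,0,0],[0,0,-0.3,0,0],[0,0,-0.3,0,0],[0,0,-0.4,0,0],[0,0,-0.4,0,0],[0,0,-0.4,0,0],[0,0,0,0,0],[0,0,0,0,0],[0,0,0,0,0],[0,0,0,0,0]]'
python3 - <<'E'
from h import *
im=get_image('side')[:,:,::-1];a=cv2.resize(im[180:280,240:370],None,fx=6,fy=6,interpolation=cv2.INTER_CUBIC)
cv2.imwrite('pics/side8.png',a)
E
```

```text
time_s: 12.53
position: [561.3, 105.7, 95.4]
ee_rot: [0.14, 0.99, 0.0, 0.0]
force: [-1.9, 0.0, 7.4]
width: -0.1
time_s: 13.37
position: [561.1, 105.6, 115.3]
ee_rot: [0.14, 0.99, -0.0, -0.0]
force: [0.6, -0.3, -0.1]
width: -0.2
```

View pics/side8.png

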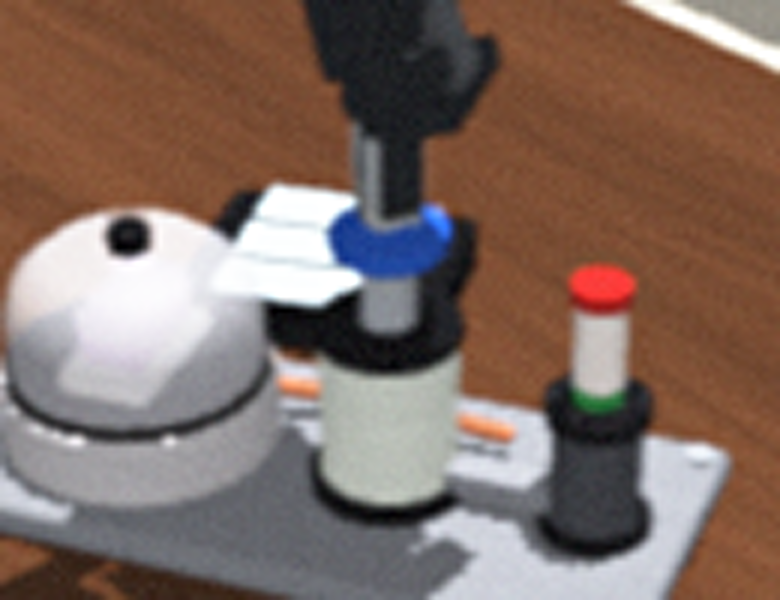

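The green band is visible at crop (597,400), head at row 286. An extra stroke does no harm and tells me whether this is the end stop.

```bash
python3 -m jog '[[0,0,0.3,0,0],[0,0,0.3,0,0],[0,0,0.3,0,0],[0,0,0.3,0,0],[0,0,0.3,0,0],[0,0,0.3,0,0],[0,0,0.2,0,0],[0,0,0.05,0,0],[0,0,0,0,0],[0,0,0,0,0]]';python3 -m jog '[[0,0,-0.25,0,0],[0,0,-0.3,0,0],[0,0,-0.3,0,0],[0,0,-0.4,0,0],[0,0,-0.4,0,0],[0,0,-0.4,0,0],[0,0,0,0,0],[0,0,0,0,0],[0,0,0,0,0],[0,0,0,0,0]]';python3 -m jog '[[0,0,-2,0,0],[0,0,-3,0,0],[0,0,-3,0,0],[0,0,-3,0,0],[2,1.5,0,0,0],[2.5,1.8,0,0,0],[2.5,1.8,0,0,0],[2.5,1.8,0,0,0],[2.5,1.8,0,0,0],[2.5,1.8,0,0,0]]';python3 -m jog '[[2.5,1.8,0,0,0],[2.5,1.8,0,0,0],[2.5,1.8,0,0,0],[2.5,1.8,0,0,0],[2.0,1.5,0,0,0],[0,0,0,0,0],[0,0,0,0,0],[0,0,0,0,0]]'
python3 - <<'E'
from h import *
im=get_image('side')[:,:,::-1];a=cv2.resize(im[180:280,240:370],None,fx=6,fy=6,interpolation=cv2.INTER_CUBIC)
cv2.imwrite('pics/side9.png',a);cv2.imwrite('pics/top9.png',get_image('top')[:,:,::-1])
E
```

```text
time_s: 14.25
position: [561.4, 105.7, 95.4]
ee_rot: [0.14, 0.99, 0.0, 0.0]
force: [-1.4, 0.5, 7.8]
width: -0.0
time_s: 15.08
position: [561.1, 105.6, 115.3]
ee_rot: [0.14, 0.99, -0.0, -0.0]
force: [-0.3, 0.3, -0.3]
width: -0.0
time_s: 15.92
position: [449.9, 247.6, 225.5]
ee_rot: [0.14, 0.99, -0.0, -0.0]
force: [-0.1, -1.2, 0.4]
width: 0.1
time_s: 16.58
position: [359.9, 363.3, 225.4]
ee_rot: [0.14, 0.99, -0.0, -0.0]
force: [-0.3, -0.0, 0.5]
width: -0.1
```

View pics/side9.png

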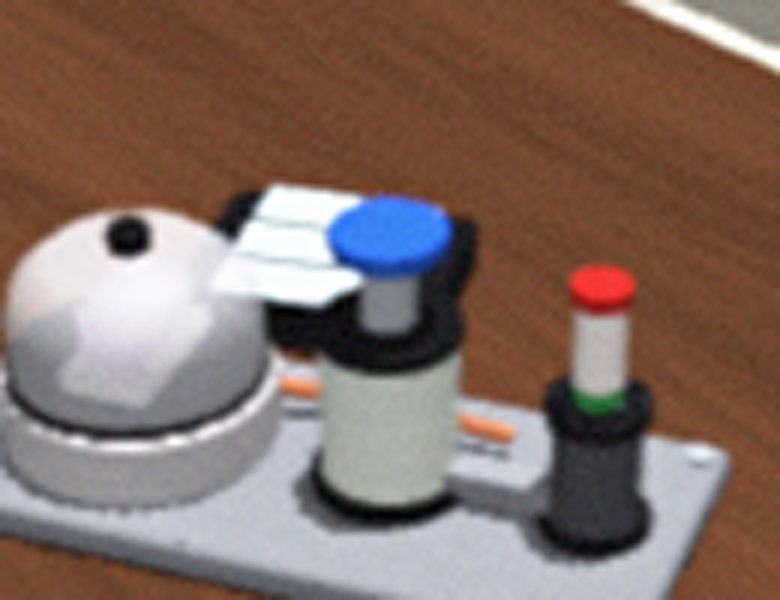

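View pics/top9.png

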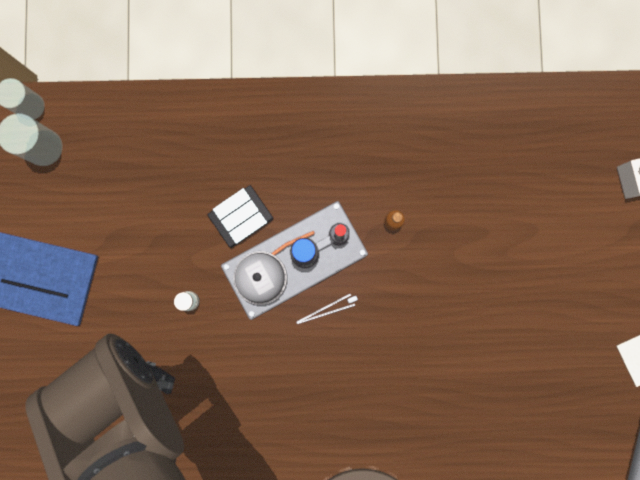

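After the extra stroke the pin head is unchanged at row 286, so it is at its end. The green band shows, the plunger is up, and nothing else has moved in the top view. Handing in.

```bash
python3 -c "
from h import *
print(atz('side',340.3,226.6,118),'pin top xy if z=118 (expected ~598,35.5)')
print(ctrl.job_done())"
```

```text
[598.48993524  34.08796696 118.        ] pin top xy if z=118 (expected ~598,35.5)
the job is handed in; nothing more can be done
None
```

The slide chamber is evacuated. I pressed the plunger down in five full strokes with the shut fingertips, letting it spring fully up after each. The first four raised the pin, and the fifth was an extra to confirm it had reached its end. I then took the hand about 0.33 m away and handed the job in at about 16.7 s.

**Last checks:**
- **Pin:** the head stayed at the same height through the extra stroke, and its image position fits a top height of 118 mm, which is fully out. The green band shows.
- **Plunger:** it is fully up.
- **Surroundings:** in the top view the chamber, both bottles, the tweezers and the slide case are where they started.
- **Forces:** the force readings peaked at about 21 N (6 N of it sideways), when I felt for the stop on the first stroke. They were about 9 N at the bottom of the later strokes.

**One disagreement:** the fingertips touched the cap with the TCP at about 110.5 mm, not the 132 mm that the stated 8 mm fingertip offset implies. I relied on the pictures and the force reading instead. The TCP stopped at 95.3 mm, about 15 mm below contact and close to the 16 mm travel.

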